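# Set the slide board to its 20 degree drying angle

## Robot

A 7-joint arm with a two-finger parallel gripper is mounted at the origin on the work surface. World frame = base frame: x ahead of the robot, y to its left, z up, the work surface at z = 0. Lengths are in m, angles in rad, forces in N, time in s.
With the tool pointing down it reaches from about 0.4 to 0.875 m from the base axis. Payload 6.5 kg.
Tool frame: the origin (TCP) lies between the finger pads; the fingertips stand 11 mm ahead of it and the grasp point (between the pads) lies 8 mm behind it; x points along the fingers, z is the direction in which the jaws open and shut, and the axes are right-handed (so a half turn about x gives the same grasp; the last joint's range is limited). The gripper opens to 85 mm and grips with 20 to 120 N. Pads are 22 mm wide; open, the fingers measure 114 mm over their backs; the gripper's body (76 mm by 85 mm) begins 54 mm behind the grasp point. The pads swing forward as they close: fully open they stand 13 mm farther back than shut.
Start: joints at [1.185, 0.536, -0.004, 1.538, 0.003, 1.067, -0.071], TCP at [0.204, -0.617, 0.242] pointing down, gripper open.
Joint ranges: [-2.7, 2.7], [-0.37, 2.16], [-1.27, 1.26], [0.24, 2.4], [-1.31, 4.45], [0.19, 1.91], [-2.76, 2.76]. Speed limits (rad/s): [2.39, 2.39, 3.14, 3.14, 3.14, 3.14, 3.14].

## Interface

Orientations are given as [roll, pitch, yaw] about the fixed x, y, z axes, in that order (R = Rz(yaw) Ry(pitch) Rx(roll)).
In Python, from bench import telemetry, viewer, hand_in gives the robot as it stands.
- The arm moves only by the shell command python3 -m handwheel 'ROWS' [OPENING] [FORCE]. ROWS is JSON, a list of rows, each a list of 4 numbers: the shift along the tool's x, y, z in m, then the turn about the tool's x in rad. A call has 1 to 8 rows; each row is the pose to reach, as a shift and turn from the pose commanded when the call began, along the tool's axes at that moment; what a row does not reach only later rows make up. A row lasts 1/10 s, in which the tool goes at most 50 mm and 8.59 degrees, less where a joint would pass 70% of its speed; a pose out of reach is approached as far as the arm can. A call with a gripper value outside its range is refused whole. OPENING is the gripper's target within -1 to 1 (shut at 1, half-way at 0, fully open at -1), set as the call begins (- or left out, the last holds). The fingers move at their own pace and stop on an object; FORCE is the grip in N (left out, the last holds). Time passes only in rows, so rows that repeat a pose let the fingers close. It gives the time, the measured TCP pose, the force and the opening at its end, in the units of the state.
- telemetry.read_state(): the state, without advancing time (a new reading comes with each control period).
- viewer.capture(name): name is "scene" or "side" or "wrist"; returns a dict with "color" (400x640x3 uint8, red, green, blue), "fx", "fy", "cx", "cy" (pixels), "dist_coeffs" ([k1, k2, p1, p2, k3] as OpenCV has them; the pictures are not rectified), "R" (3x3) and "t" (3): a world point X has camera coordinates R X + t. Camera axes: x right, y down, z forward; pixel columns grow to the right and rows downward; lengths in m; the calibration is good to about 2 mm. A picture is of the moment at which its call begins. There is no depth.
- hand_in(): hands the job in, once; it reports no verdict.
The state is a dict: "time": time; "qpos": joint angles; "qd": joint speeds; "tau": joint torques, N m; "position": TCP position; "orientation": TCP orientation; "wrist_force": force on the tool from outside, world axes, zero at the start; "ft_torque": the same for the moment, N m; "grip_width": finger opening in m.
Only numpy, scipy, OpenCV 4.12 (cv2) and the standard library are available. Lean on these libraries where they do the work, as an engineer would, in place of code of your own. Each camera call takes 0.05 s, during which the arm holds its last target.

## Task

Set the tilting slide board to its 20 degree drying angle. Of the three metal riser blocks, stand the middle-height one upright on the dark pad of the board's base, then push the raised board down until the round bar under its free end rests on the block, and leave it there.

Things in the scene. Friction and masses are not known exactly. Their poses are not given: they have to be found in the camera images.
- block: The middle-height of three riser blocks: plain dark grey metal, 30 mm along its x, 44 mm along its y, 51 mm tall (z), about 180 g, standing loose on the worktop. Origin: centre of its underside. The other two have the same footprint and material but are 26 and 75 mm tall (for 10 and 30 degrees); the three may lie in any order.
- seat (a point): Centre of the dark pad (46 x 64 mm, flush) on the slide board's fixed grey base (130 mm along x, 220 along y, top 12 mm above the worktop). The block stands here, 44 mm side along y. Axes of the base: z up, y from the hinge towards the pad, x along the hinge. The hinge axis is parallel to x, 141 mm from here in -y and 8 mm above it.
- board (a joint): Tilt of the slide board, rad: 0 = flat on the base, 1.52 = fully up. It starts raised (1.28 to 1.46), its upper face with glass slides looking away from the pad: push that face from behind, over the pad and down, on the bare last 60 mm at the free end. The hinge is stiff: it stays where left, about 4 N at the free end moves it. On the middle block it reads about 0.347 (20 degrees).
- foot_bar: Steel bar, 16 mm diameter, 104 mm long, under the board's free end and carried by it; it rests on the block. Origin: its centre, 150 mm from the hinge axis (level with it when flat). x along the bar, y along the board away from the hinge, z out of its upper face. The board is 110 mm wide, 6 mm thick, ends 165 mm from the hinge axis; its upper face is 12 mm above this origin in z.
There are look-alikes about, which are no part of the job. What is shaped like the block but turquoise is not meant.

How it is judged:
At the end, for the whole second after the job is handed in: The middle-height block stands upright (within 7 degrees) with its centre within 20 mm of the pad's centre, the bar rests on it (contact force over 0.2 N), the board's tilt is between 0.30 and 0.40 rad (17 to 23 degrees), and block and board are at rest (horizontal distance between block and seat below 0.02 m and angle between block's own z axis and vertical below 0.12 rad and value of joint board between 0.3 and 0.4 rad and contact force between foot_bar and block above 0.2 N and linear speed of block below 0.02 m/s and velocity of joint board between -0.05 and 0.05 rad/s); the robot touches nothing.
It also fails if it takes over 48 s, if anything falls off the work surface, if the arm or the gripper's body presses on something with over 40 N, if the wrist force passes 120 N, or if a joint passes its speed limit or range.

## Working session

There is one attempt and no reset: what is moved stays moved. The work goes in short steps, Python scripts to look and compute and a shell command to move; the robot and the scene stay as the last step left them, time stands still between calls to the robot, and variables do not carry over. Pictures are saved under pics/ and viewed, and the job is handed in when it is done.

```bash
mkdir -p pics; ls; python3 - <<'E'
from bench import telemetry, viewer
import cv2,numpy as np,pickle
s=telemetry.read_state()
for k,v in s.items(): print(k,np.round(v,4))
for n in ["scene","side","wrist"]:
    c=viewer.capture(n); pickle.dump(c,open(f"pics/{n}0.pkl","wb"))
    cv2.imwrite(f"pics/{n}0.png",c["color"][:,:,::-1])
    print(n,c["fx"],c["cx"],c["cy"],np.round(c["dist_coeffs"],3),np.round(-np.array(c["R"]).T@np.array(c["t"]),3))
E
```

```text
pics
time 0.0
qpos [ 1.1848  0.5372 -0.0045  1.5389  0.0026  1.0673 -0.0712]
qd [-0.0004  0.0011  0.0001  0.0012  0.0016  0.0005 -0.0002]
tau [ 1.00000e-04 -5.83391e+01  1.04840e+00 -2.59094e+01  1.23000e-02
  9.50000e-03  0.00000e+00]
position [ 0.2042 -0.6164  0.2414]
orientation [-3.0852  1.569   1.9471]
wrist_force [0.7177 0.4118 0.5943]
ft_torque [ 0.0051 -0.0253  0.0327]
grip_width 0.0857
scene 408.85943083814414 311.42931564936805 195.3932619767338 [-0.096  0.     0.     0.     0.   ] [1.011 0.591 0.588]
side 423.2726723044014 313.0064588768173 201.818293047603 [-0.03  0.    0.    0.    0.  ] [0.422 0.669 0.698]
wrist 276.5928442364657 317.489274442155 197.70981243155825 [0. 0. 0. 0. 0.] [ 0.274 -0.594  0.374]
```

View pics/scene0.png

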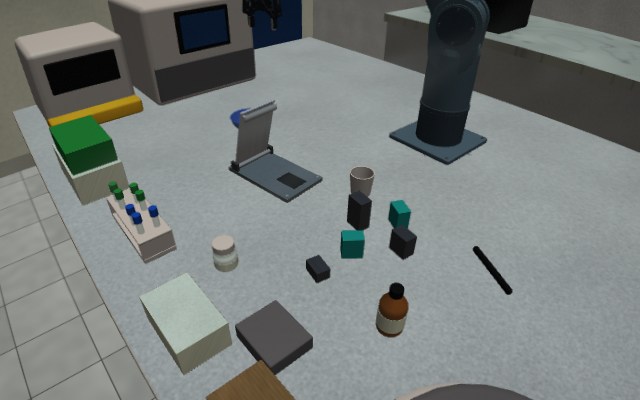

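View pics/side0.png

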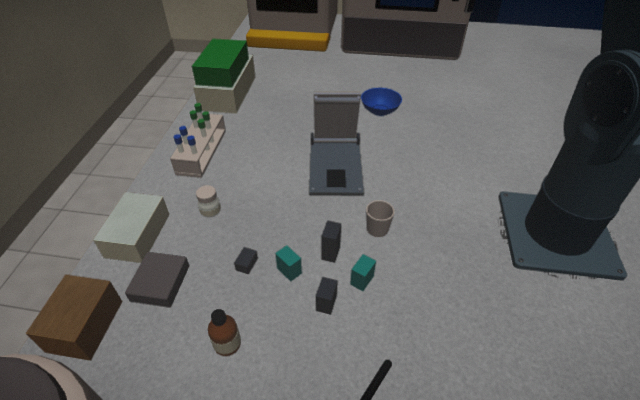

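View pics/wrist0.png

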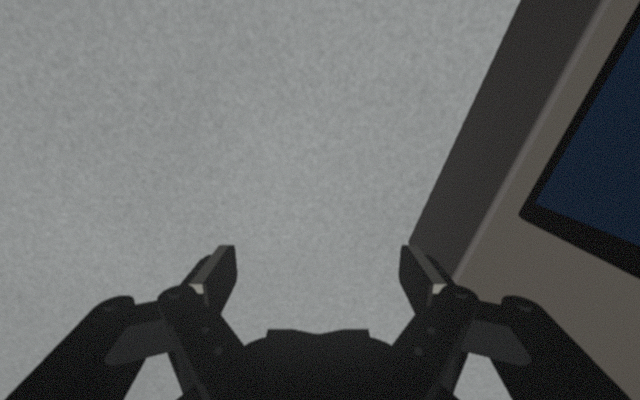

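```bash
cat > h.py <<'E'
import numpy as np,cv2,pickle
def K(c): return np.array([[c["fx"],0,c["cx"]],[0,c["fy"],c["cy"]],[0,0,1.]])
def ray(c,px):
    u=cv2.undistortPoints(np.array(px,float).reshape(-1,1,2),K(c),np.array(c["dist_coeffs"],float)).reshape(-1,2)
    R=np.array(c["R"]);t=np.array(c["t"]).ravel()
    return -R.T@t, np.c_[u,np.ones(len(u))]@R
def onz(c,px,z):
    o,d=ray(c,px); return o+d*((z-o[2])/d[:,2])[:,None]
def tri(c1,p1,c2,p2):
    out=[]
    o1,D1=ray(c1,p1);o2,D2=ray(c2,p2)
    for a,b in zip(D1,D2):
        s=np.linalg.lstsq(np.c_[a,-b],o2-o1,rcond=None)[0]
        A=o1+a*s[0];B=o2+b*s[1]; out.append(np.r_[(A+B)/2,np.linalg.norm(A-B)])
    return np.array(out)
def proj(c,X):
    return cv2.projectPoints(np.array(X,float).reshape(-1,1,3),cv2.Rodrigues(np.array(c["R"]))[0],np.array(c["t"],float).ravel(),K(c),np.array(c["dist_coeffs"],float))[0].reshape(-1,2)
def crop(c,x0,y0,x1,y1,k,name):
    im=c["color"][y0:y1,x0:x1,::-1]
    im=cv2.convertScaleAbs(cv2.resize(im,None,fx=k,fy=k,interpolation=cv2.INTER_CUBIC),alpha=1.6,beta=10)
    for x in range((x0+9)//10*10,x1,10):
        cv2.line(im,(int((x-x0+.5)*k),0),(int((x-x0+.5)*k),8 if x%50 else 20),(0,0,255),1)
    for y in range((y0+9)//10*10,y1,10):
        cv2.line(im,(0,int((y-y0+.5)*k)),(8 if y%50 else 20,int((y-y0+.5)*k)),(0,0,255),1)
    cv2.imwrite(name,im)
def ld(n): return pickle.load(open(f"pics/{n}.pkl","rb"))
E
python3 - <<'E'
from h import *
crop(ld("scene0"),300,180,430,290,6,"pics/s_blk.png")
crop(ld("side0"),225,210,385,320,5,"pics/d_blk.png")
crop(ld("scene0"),220,90,330,205,5,"pics/s_brd.png")
crop(ld("side0"),295,85,410,200,5,"pics/d_brd.png")
E
```

```text
(no output)
```

View pics/s_blk.png

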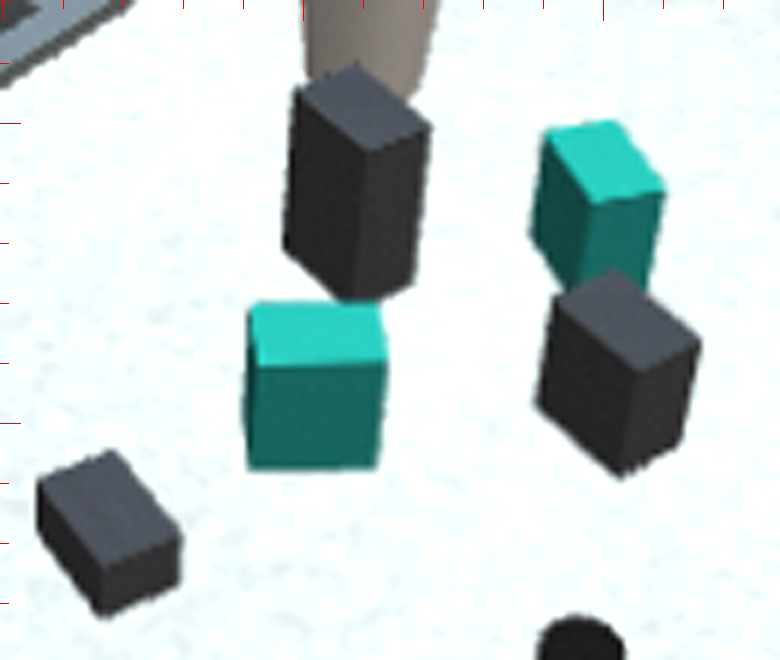

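View pics/d_blk.png

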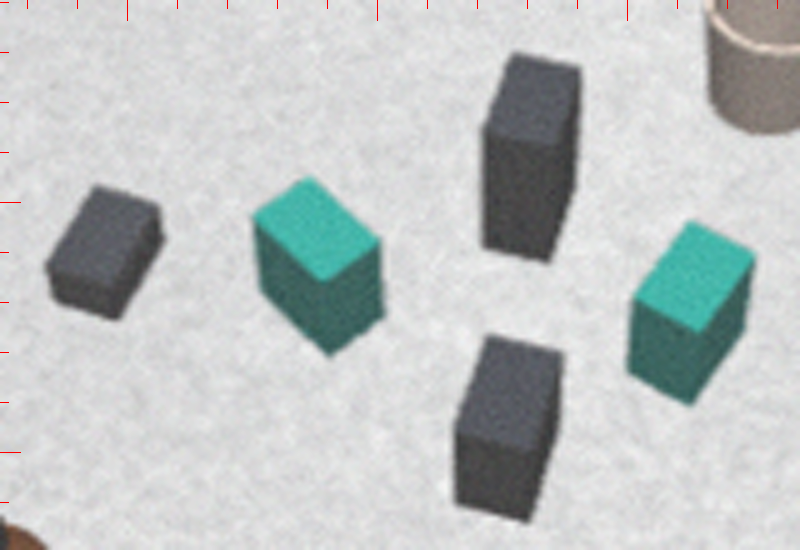

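View pics/s_brd.png

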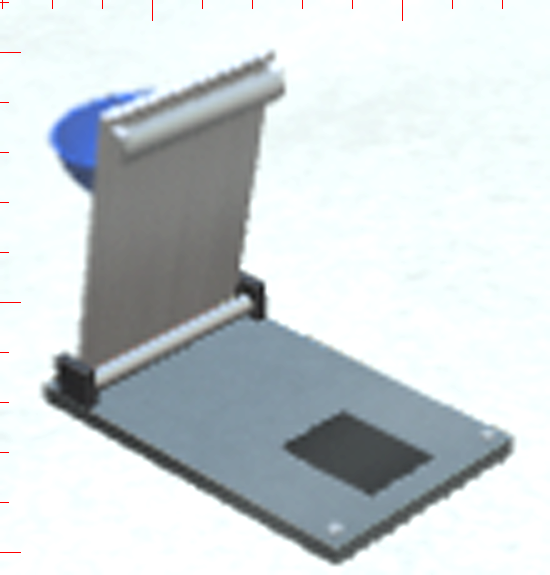

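View pics/d_brd.png

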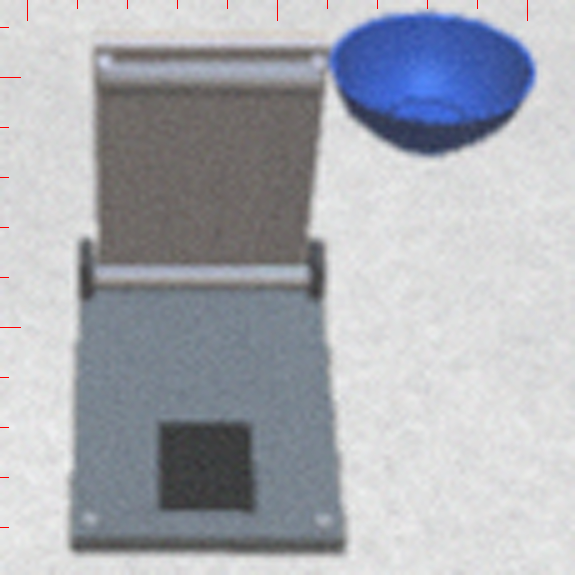

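```bash
python3 - <<'E'
from h import *
S,D=ld("scene0"),ld("side0")
f=lambda P,o,k:np.array(P,float)/k+np.array(o)-.5
def rep(n,P,z):
    for c,p in P:
        X=onz(c,p,z)[:,:2]; e=np.roll(X,-1,0)-X
        print(n,"ctr",X.mean(0).round(4),"edges",np.linalg.norm(e,axis=1).round(4),"dir",np.degrees(np.arctan2(e[:,1],e[:,0])).round(1))
so,do=(300,180),(225,210)
mS=f([(553,298),(618,270),(701,342),(640,372)],so,6);mD=f([(490,335),(564,352),(540,447),(456,425)],do,5)
rep("mid@51",[(S,mS),(D,mD)],.051); rep("mid@75",[(S,mS),(D,mD)],.075)
tS=f([(295,90),(357,62),(431,127),(370,152)],so,6);tD=f([(515,52),(582,68),(558,146),(484,124)],do,5)
rep("tall@75",[(S,tS),(D,tD)],.075); rep("tall@51",[(S,tS),(D,tD)],.051)
lS=f([(37,482),(112,451),(181,539),(105,567)],so,6);lD=f([(97,185),(160,206),(114,288),(46,265)],do,5)
rep("small@26",[(S,lS),(D,lD)],.026)
for n,a,b in[("mid",mS,mD),("tall",tS,tD),("small",lS,lD)]:
    m=min((tri(S,a,D,np.roll(b,k,0)) for k in range(4)),key=lambda q:q[:,3].sum())
    print(n,"tri\n",m.round(4))
pS=f([(343,411),(433,457),(372,494),(284,446)],(220,90),5);pD=f([(158,422),(250,422),(256,511),(160,511)],(295,85),5)
rep("pad",[(S,pS),(D,pD)],.012)
bS=f([(512,438),(338,551)],(220,90),5);bD=f([(344,541),(71,541)],(295,85),5)
print("base front corners",onz(S,bS,.012).round(4).tolist(),onz(D,bD,.012).round(4).tolist())
# bar end tri: scene ends (left 120,140)(right 278,83); side bar left(100,72) right(326,68)
print(tri(S,f([(122,142),(278,82)],(220,90),5),D,f([(326,68),(97,70)],(295,85),5)).round(4))
print(tri(S,f([(122,142),(278,82)],(220,90),5),D,f([(97,70),(326,68)],(295,85),5)).round(4))
E
```

```text
mid@51 ctr [0.4735 0.2453] edges [0.0286 0.0424 0.0271 0.0432] dir [170.2  79.4  -8.2 -98.7]
mid@51 ctr [0.4706 0.2433] edges [0.0279 0.0411 0.0309 0.0404] dir [173.1  84.9  -8.3 -99.3]
mid@75 ctr [0.4975 0.2608] edges [0.0273 0.0405 0.0259 0.0412] dir [170.2  79.4  -8.2 -98.7]
mid@75 ctr [0.4688 0.2591] edges [0.0269 0.0396 0.0297 0.0389] dir [173.1  84.9  -8.3 -99.3]
tall@75 ctr [0.4798 0.1265] edges [0.0295 0.0452 0.027  0.0432] dir [175.7  79.2  -8.1 -97.8]
tall@75 ctr [0.4782 0.1246] edges [0.0277 0.0415 0.0303 0.0397] dir [170.5  83.6 -12.8 -99.9]
tall@51 ctr [0.4549 0.1047] edges [0.0308 0.0473 0.0283 0.0452] dir [175.7  79.2  -8.1 -97.8]
tall@51 ctr [0.4804 0.1036] edges [0.0288 0.0431 0.0315 0.0412] dir [170.5  83.6 -12.8 -99.9]
small@26 ctr [0.6454 0.1804] edges [0.0281 0.0444 0.0267 0.0426] dir [ 170.    77.9  -14.  -100.2]
small@26 ctr [0.6428 0.1799] edges [0.0289 0.0429 0.0302 0.0431] dir [ 166.6   79.7  -12.8 -102.1]
mid tri
 [[4.821e-01 2.204e-01 4.920e-02 4.000e-04]
 [4.542e-01 2.250e-01 5.000e-02 1.600e-03]
 [4.581e-01 2.641e-01 4.630e-02 2.400e-03]
 [4.885e-01 2.62
[... 153 characters left out ...]
 0.0038]]
small tri
 [[6.534e-01 1.543e-01 2.370e-02 9.000e-04]
 [6.255e-01 1.597e-01 2.310e-02 5.000e-04]
 [6.336e-01 2.016e-01 2.150e-02 6.000e-04]
 [6.619e-01 1.976e-01 2.520e-02 8.000e-04]]
pad ctr [ 0.4935 -0.0957] edges [0.0637 0.0439 0.0626 0.0434] dir [  97.6    7.3  -82.9 -171.2]
pad ctr [ 0.4946 -0.096 ] edges [0.0456 0.0647 0.0455 0.0647] dir [-171.6   98.5    8.4  -81.4]
base front corners [[0.4259, -0.0545, 0.012], [0.5526, -0.0352, 0.012]] [[0.4245, -0.0529, 0.012], [0.5507, -0.0342, 0.012]]
[[ 4.613e-01 -3.537e-01  8.000e-02  5.000e-04]
 [ 5.435e-01 -7.860e-02  2.342e-01  4.500e-03]]
[[ 5.606e-01 -1.835e-01  1.720e-01  5.000e-04]
 [ 4.555e-01 -2.045e-01  1.672e-01  4.400e-03]]
```

```bash
cat >> h.py <<'E'
from scipy.spatial.transform import Rotation as Ro
def togo(target,yawcam=None,s=None):
    """world TCP target -> tool-axis shift; yawcam: wanted heading (deg) of tool axis A (camera side)"""
    from bench import telemetry
    s=telemetry.read_state(); R=Ro.from_euler("xyz",s["orientation"]).as_matrix()
    d=R.T@(np.array(target)-s["position"])
    print("t",round(s["time"],2),"pos",np.round(s["position"],4),"F",np.round(s["wrist_force"],1),"w",round(s["grip_width"],4),"shift",d.round(4))
    h=np.degrees(np.arctan2(R[1,1],R[0,1])); print("tool y heading",round(h,2))
    if yawcam is not None:
        print("turn",round(np.radians(-((yawcam-h+180)%360-180)),4))
E
python3 - <<'E'
from h import *
from bench import telemetry
s=telemetry.read_state(); print(Ro.from_euler("xyz",s["orientation"]).as_matrix().round(3))
S,D,W=ld("scene0"),ld("side0"),ld("wrist0")
f=lambda P,o,k:np.array(P,float)/k+np.array(o)-.5
print("wristcam R rows (right,down,fwd)",np.array(W["R"]).round(3))
for n,P in [("tqA",[(310,178),(380,241),(323,281),(254,216)]),("tqB",[(692,221),(755,256),(697,332),(632,296)])]:
    print(n,onz(D,f(P,(225,210),5),.05)[:,:2].round(3).tolist())
print("bowl ctr z=.03",onz(D,[(381,103)],.04).round(3), "bowl rim scene", onz(S,[(233,118)],.05).round(3))
print("cup",onz(D,[(379,205)],.06).round(3))
E
```

```text
[[-0.     0.949  0.314]
 [ 0.001  0.314 -0.949]
 [-1.    -0.    -0.001]]
wristcam R rows (right,down,fwd) [[ 0.315 -0.949 -0.001]
 [-0.909 -0.302  0.286]
 [-0.272 -0.089 -0.958]]
tqA [[0.562, 0.158], [0.53, 0.184], [0.548, 0.206], [0.58, 0.18]]
tqB [[0.413, 0.157], [0.388, 0.17], [0.407, 0.208], [0.432, 0.195]]
bowl ctr z=.03 [[ 0.401 -0.402  0.04 ]] bowl rim scene [[ 0.454 -0.431  0.05 ]]
cup [[0.389 0.03  0.06 ]]
```

```bash
python3 -c "
from h import *
togo([.46,-.35,.30],50)
togo([.472,.2443,.16],81.6)"
```

```text
t 0.15 pos [ 0.2042 -0.6166  0.2416] F [ 0.8 -0.2  0. ] w 0.0854 shift [-0.0582  0.3266 -0.1727]
tool y heading 18.33
turn -0.5528
t 0.15 pos [ 0.2042 -0.6166  0.2416] F [ 0.8 -0.2  0. ] w 0.0854 shift [ 0.0825  0.5249 -0.7329]
tool y heading 18.33
turn -1.1043
```

```bash
python3 -m handwheel '[[-0.01,0.03,-0.02,-0.06],[-0.02,0.07,-0.04,-0.13],[-0.03,0.115,-0.06,-0.2],[-0.04,0.16,-0.085,-0.27],[-0.045,0.205,-0.11,-0.34],[-0.05,0.245,-0.13,-0.41],[-0.055,0.285,-0.15,-0.48],[-0.058,0.325,-0.172,-0.553]]' -0.3 40
python3 -c "
from h import *
togo([.472,.2443,.16],81.6)"
```

```text
time: 0.95
position: [0.4599, -0.3502, 0.3007]
orientation: [-0.342, 1.57, -1.037]
wrist_force: [0.7, 0.0, 0.4]
grip_width: 0.0553
t 0.95 pos [ 0.4599 -0.3502  0.3007] F [0.7 0.  0.4] w 0.0553 shift [ 0.1404  0.4643 -0.3715]
tool y heading 50.18
turn -0.5485
```

```bash
python3 -m handwheel '[[0,0.035,-0.03,-0.04],[0,0.07,-0.06,-0.08],[0.0,0.105,-0.085,-0.12],[0.0,0.14,-0.11,-0.16],[0,0.175,-0.14,-0.2],[0.01,0.21,-0.17,-0.24],[0.02,0.245,-0.197,-0.28],[0.03,0.28,-0.224,-0.32]]'
python3 -m handwheel '[[0.02,0.03,-0.025,-0.04],[0.04,0.06,-0.05,-0.08],[0.06,0.09,-0.075,-0.12],[0.075,0.12,-0.1,-0.16],[0.09,0.15,-0.125,-0.2],[0.1,0.175,-0.14,-0.228]]'
python3 - <<'E'
from h import *
togo([.472,.2443,.16],81.6)
from bench import viewer
for n in ["wrist","side"]:
    c=viewer.capture(n);pickle.dump(c,open(f"pics/{n}1.pkl","wb")); cv2.imwrite(f"pics/{n}1.png",c["color"][:,:,::-1])
E
```

```text
time: 1.75
position: [0.4667, 0.0085, 0.27]
orientation: [-0.318, 1.57, -0.694]
wrist_force: [1.5, -0.8, 0.4]
grip_width: 0.0557
time: 2.35
position: [0.3997, 0.223, 0.1693]
orientation: [-2.888, 1.569, -3.035]
wrist_force: [0.2, -0.7, 0.7]
grip_width: 0.0551
t 2.35 pos [0.3997 0.223  0.1693] F [ 0.2 -0.7  0.7] w 0.0551 shift [0.0092 0.0316 0.0684]
tool y heading 81.61
turn 0.0001
```

```bash
python3 -m handwheel '[[0,0.01,0.022,0],[0,0.021,0.045,0],[0.004,0.0316,0.0684,0],[0.009,0.0316,0.0684,0],[0.009,0.0316,0.0684,0]]'
python3 - <<'E'
from h import *
togo([.472,.2443,.028],81.6)
from bench import viewer
for n in ["wrist","side"]:
    c=viewer.capture(n);pickle.dump(c,open(f"pics/{n}2.pkl","wb")); cv2.imwrite(f"pics/{n}2.png",c["color"][:,:,::-1])
E
```

```text
time: 2.95
position: [0.4735, 0.2411, 0.1604]
orientation: [-2.439, 1.569, -2.59]
wrist_force: [-0.6, -1.2, -1.0]
grip_width: 0.0553
t 2.95 pos [0.4735 0.2411 0.1604] F [-0.6 -1.2 -1. ] w 0.0553 shift [ 0.1324  0.0031 -0.0018]
tool y heading 81.33
turn -0.0047
```

View pics/wrist2.png

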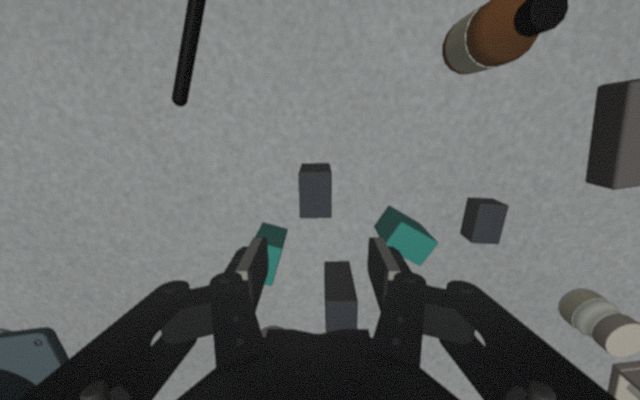

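View pics/side2.png

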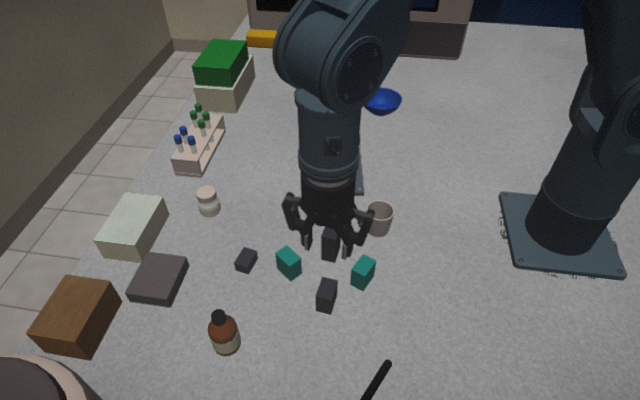

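The wrist view shows the mid block at (315,197) squared to the jaws, the tall one at (340,295), the short one at (484,220), and turquoise ones at (270,250) and (406,235). I'll check its centre from this view, since it is the only grey block measuring 51 mm high.

```bash
python3 - <<'E'
from h import *
W=ld("wrist2"); crop(W,280,150,350,230,7,"pics/w2c.png")
P=[(299.5,177.5),(330.5,177.5),(331.5,217),(299.5,217.5)]
X=onz(W,P,.051); e=np.roll(X,-1,0)-X
print(X.mean(0).round(4),np.linalg.norm(e,axis=1).round(4),np.degrees(np.arctan2(e[:,1],e[:,0])).round(1))
E
```

```text
[0.4717 0.2415 0.051 ] [0.0276 0.0376 0.0298 0.0381] [ -8.6 -96.5 172.3  80.3]
```

View pics/w2c.png

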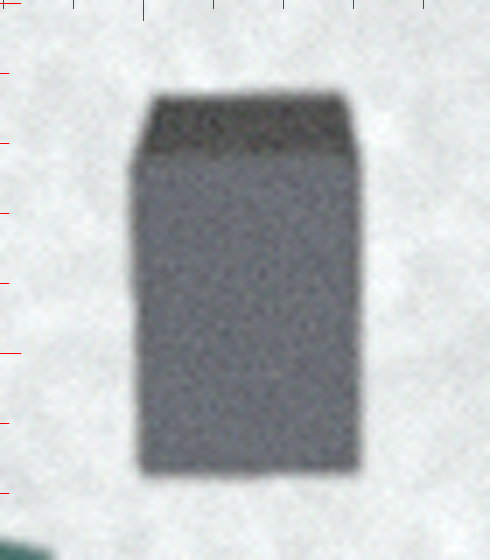

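```bash
python3 -m handwheel '[[0.03,0.003,-0.002,-0.005],[0.06,0.003,-0.002,-0.005],[0.09,0.003,-0.002,-0.005],[0.11,0.003,-0.002,-0.005],[0.122,0.003,-0.002,-0.005],[0.132,0.003,-0.002,-0.005],[0.132,0.003,-0.002,-0.005]]'
python3 -m handwheel '[[0,0,0,0],[0,0,0,0],[0,0,0,0],[0,0,0,0],[0,0,0,0],[0,0,0,0]]' 1 40
python3 -c "
from h import *
togo([.494,-.0958,.18],98.4)"
```

```text
time: 3.75
position: [0.4719, 0.2452, 0.0289]
orientation: [-2.447, 1.57, -2.592]
wrist_force: [-0.3, 0.5, 1.0]
grip_width: 0.0556
time: 4.35
position: [0.4731, 0.246, 0.0303]
orientation: [0.587, 1.569, 0.442]
wrist_force: [-0.8, -0.5, 6.8]
grip_width: 0.0293
t 4.35 pos [0.4731 0.246  0.0303] F [-0.8 -0.5  6.8] w 0.0293 shift [-0.1499 -0.335   0.0703]
tool y heading 81.69
turn -0.2916
```

```bash
python3 -m handwheel '[[-0.01,0,0,0],[-0.03,0,0,0],[-0.06,0,0,0],[-0.1,0,0,0],[-0.13,0,0,0],[-0.15,0,0,0],[-0.15,0,0,0]]'
python3 -m handwheel '[[0,-0.02,0.005,-0.02],[0,-0.06,0.012,-0.06],[0,-0.1,0.02,-0.1],[0,-0.14,0.03,-0.14],[0,-0.18,0.038,-0.18],[0,-0.22,0.046,-0.22],[0,-0.25,0.055,-0.26],[0,-0.28,0.062,-0.29]]'
python3 - <<'E'
from h import *
togo([.494,-.0958,.16],98.4)
from bench import viewer
for n in ["scene","side","wrist"]:
    c=viewer.capture(n);pickle.dump(c,open(f"pics/{n}3.pkl","wb")); cv2.imwrite(f"pics/{n}3.png",c["color"][:,:,::-1])
E
```

```text
time: 5.05
position: [0.4739, 0.2463, 0.1824]
orientation: [0.566, 1.565, 0.421]
wrist_force: [1.2, -0.4, -1.6]
grip_width: 0.0291
time: 5.85
position: [0.4924, -0.0424, 0.1782]
orientation: [2.983, 1.569, 3.128]
wrist_force: [0.9, -0.1, -1.4]
grip_width: 0.0295
t 5.85 pos [ 0.4924 -0.0424  0.1782] F [ 0.9 -0.1 -1.4] w 0.0295 shift [ 0.0182 -0.0531 -0.0061]
tool y heading 98.34
turn -0.001
```

View pics/wrist3.png

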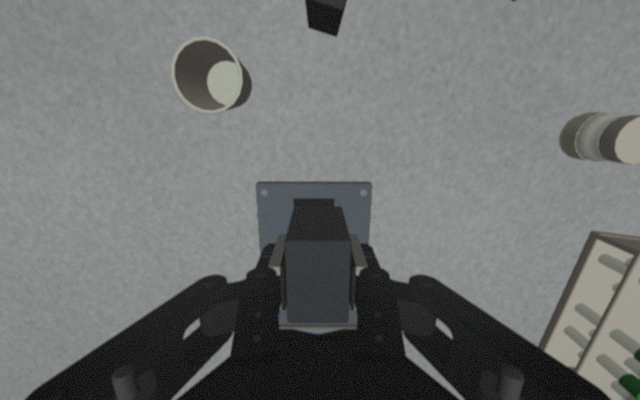

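View pics/side3.png

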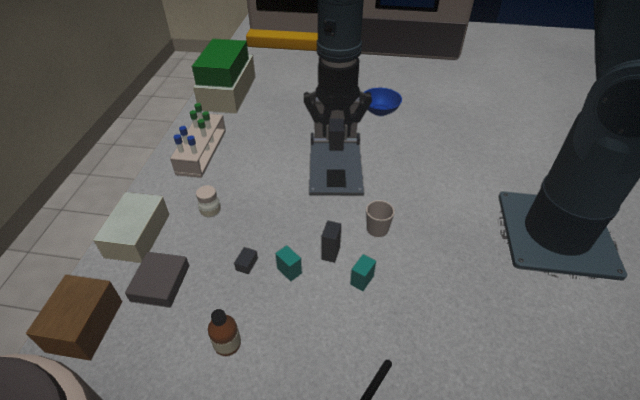

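View pics/scene3.png

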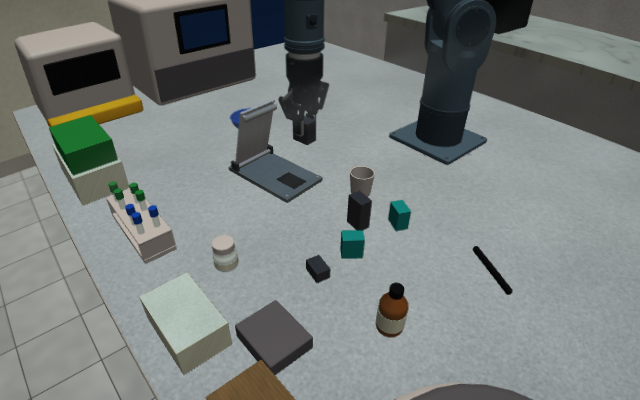

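The block is held upright in the jaws: side (336,132), scene (304,130). The pad is clear at side (336,177) and scene (291,180).

```bash
python3 -m handwheel '[[0.005,-0.02,-0.002,0],[0.018,-0.04,-0.004,0],[0.03,-0.053,-0.006,0],[0.05,-0.053,-0.006,0],[0.075,-0.053,-0.006,0],[0.1,-0.053,-0.006,0],[0.115,-0.053,-0.006,0],[0.115,-0.053,-0.006,0]]'
python3 - <<'E'
from h import *
togo([.494,-.0958,.0425],98.4)
from bench import viewer
for n in ["scene","side"]:
    c=viewer.capture(n);pickle.dump(c,open(f"pics/{n}4.pkl","wb")); 
crop(ld("scene4"),220,90,340,200,5,"pics/s4.png")
crop(ld("side4"),295,85,410,200,5,"pics/d4.png")
E
```

```text
time: 6.8
position: [0.493, -0.0934, 0.0619]
orientation: [2.782, 1.566, 2.928]
wrist_force: [-0.5, -0.9, -2.0]
grip_width: 0.0296
t 6.8 pos [ 0.493  -0.0934  0.0619] F [-0.5 -0.9 -2. ] w 0.0296 shift [ 0.0194 -0.0025  0.0007]
tool y heading 98.34
turn -0.0011
```

View pics/s4.png

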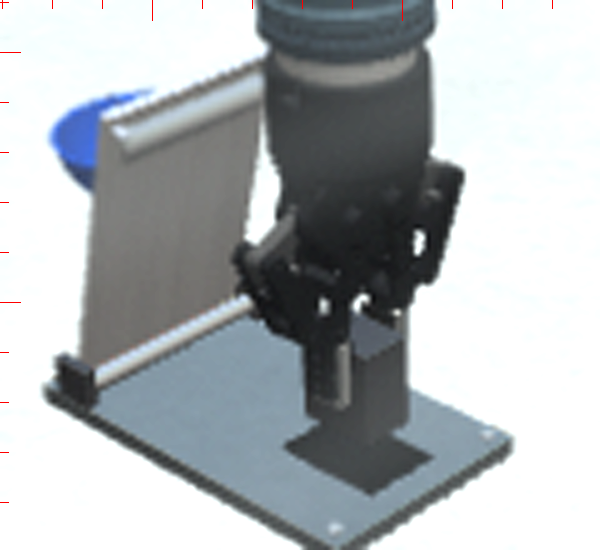

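View pics/d4.png

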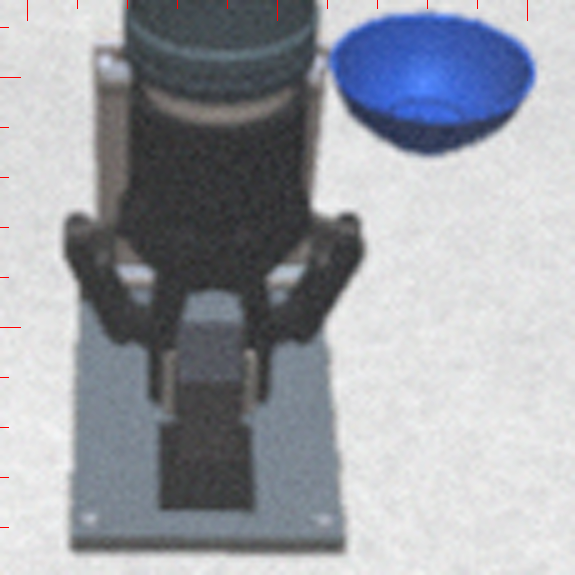

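The block hangs about 20 mm above the pad and centred on it: crop (205,370) over the pad at (205,467).

```bash
python3 -m handwheel '[[0.006,-0.0025,0.0007,0],[0.012,-0.0025,0.0007,0],[0.016,-0.0025,0.0007,0],[0.018,-0.0025,0.0007,0],[0.018,-0.0025,0.0007,0]]'
python3 -c "
from h import *
togo([.494,-.0958,.0425],98.4)"
```

```text
time: 7.4
position: [0.4959, -0.0961, 0.0461]
orientation: [2.815, 1.57, 2.96]
wrist_force: [0.9, 1.2, -2.7]
grip_width: 0.0295
t 7.4 pos [ 0.4959 -0.0961  0.0461] F [ 0.9  1.2 -2.7] w 0.0295 shift [ 0.0036  0.0006 -0.0018]
tool y heading 98.32
turn -0.0015
```

```bash
python3 -m handwheel '[[0.002,0,-0.001,0],[0.004,0,-0.001,0],[0.0045,0,-0.001,0],[0.0045,0,-0.001,0]]'
python3 -c "
from h import *
togo([.494,-.0958,.0425],98.4)"
```

```text
time: 7.8
position: [0.4951, -0.0964, 0.0423]
orientation: [-1.917, 1.57, -1.772]
wrist_force: [-2.2, -0.5, 6.3]
grip_width: 0.0297
t 7.8 pos [ 0.4951 -0.0964  0.0423] F [-2.2 -0.5  6.3] w 0.0297 shift [-0.0002  0.0007 -0.001 ]
tool y heading 98.31
turn -0.0015
```

```bash
python3 -m handwheel '[[0,0,0,0],[0,0,0,0],[0,0,0,0],[0,0,0,0],[0,0,0,0]]' -0.3
python3 -m handwheel '[[-0.01,0,0,0],[-0.03,0,0,0],[-0.06,0,0,0],[-0.1,0,0,0],[-0.14,0,0,0],[-0.18,0,0,0],[-0.21,0,0,0],[-0.21,0,0,0]]'
python3 - <<'E'
from h import *
togo([.5146,-.2353,.25],98.4)
from bench import viewer
for n in ["scene","side","wrist"]:
    c=viewer.capture(n);pickle.dump(c,open(f"pics/{n}5.pkl","wb")); 
crop(ld("scene5"),220,90,340,200,5,"pics/s5.png")
crop(ld("side5"),295,85,410,200,5,"pics/d5.png")
E
```

```text
time: 8.3
position: [0.4951, -0.0964, 0.0417]
orientation: [2.511, 1.571, 2.656]
wrist_force: [0.2, 0.5, 1.5]
grip_width: 0.0554
time: 9.1
position: [0.4976, -0.0963, 0.2566]
orientation: [-0.403, 1.563, -0.258]
wrist_force: [0.8, -0.0, -0.5]
grip_width: 0.0554
t 9.1 pos [ 0.4976 -0.0963  0.2566] F [ 0.8 -0.  -0.5] w 0.0554 shift [ 0.007  -0.1399 -0.0033]
tool y heading 98.31
turn -0.0015
```

View pics/s5.png

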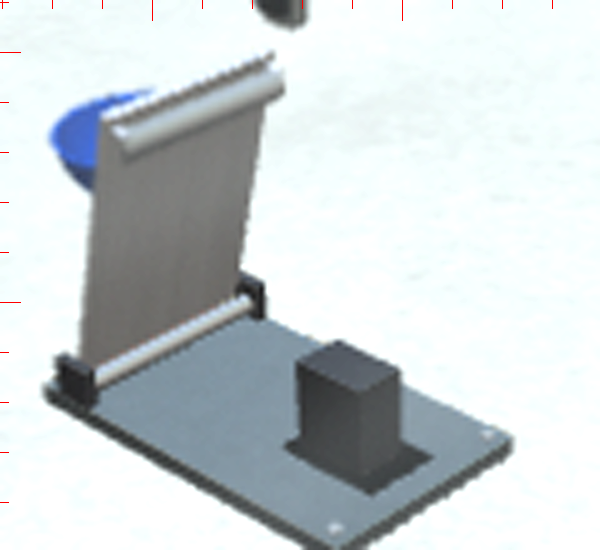

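View pics/d5.png

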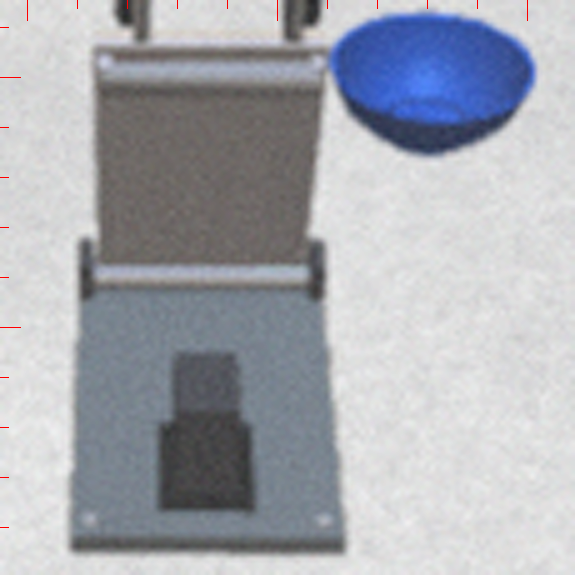

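```bash
python3 - <<'E'
from h import *
S,D=ld("scene5"),ld("side5")
f=lambda P,o,k:np.array(P,float)/k+np.array(o)-.5
for c,P,o in [(S,[(297,363),(338,341),(401,369),(358,391)],(220,90)),(D,[(173,352),(236,352),(240,411),(173,411)],(295,85))]:
    X=onz(c,f(P,o,5),.063);e=np.roll(X,-1,0)-X
    print(X.mean(0).round(4),np.linalg.norm(e,axis=1).round(4),np.degrees(np.arctan2(e[:,1],e[:,0])).round(1))
# bar/top edge: board upper-edge
p=f([(102,118),(273,54)],(220,90),5);q=f([(328,46),(95,48)],(295,85),5)
print("top edge corners",tri(S,p,D,q[::-1]).round(4))
print("bar ends",tri(S,f([(124,142),(279,84)],(220,90),5),D,f([(97,70),(325,68)],(295,85),5)).round(4))
E
```

```text
[ 0.4964 -0.0972  0.063 ] [0.0285 0.0418 0.0286 0.0404] [-172.6  100.     4.6  -80.1]
[ 0.4965 -0.098   0.063 ] [0.03   0.0433 0.0309 0.0433] [-171.6   98.7    8.4  -82.5]
top edge corners [[ 0.5632 -0.1941  0.1794  0.0034]
 [ 0.4555 -0.2064  0.1799  0.0007]]
bar ends [[ 0.5603 -0.1821  0.1726  0.0009]
 [ 0.4559 -0.2035  0.1672  0.0055]]
```

The block stands about 3 mm from the pad centre in both views. The board is at about 1.285 rad. Next I go over it and behind.

```bash
python3 -m handwheel '[[-0.01,-0.02,0,0],[-0.01,-0.05,-0.001,0],[-0.01,-0.08,-0.002,0],[-0.01,-0.11,-0.003,0],[-0.01,-0.14,-0.0035,0],[-0.01,-0.165,-0.004,0],[-0.01,-0.177,-0.004,0],[-0.01,-0.177,-0.004,0]]' 1 40
python3 - <<'E'
from h import *
h=np.array([.4946,-.0959,0])-.141*np.array([-.146,.989,0])
u=np.array([-.146,.989,0])
def T(y,z): return h+u*y+[0,0,z]
togo(T(-.02,.169),98.4)
from bench import viewer
for n in ["scene","wrist"]:
    c=viewer.capture(n);pickle.dump(c,open(f"pics/{n}6.pkl","wb")); 
    cv2.imwrite(f"pics/{n}6.png",c["color"][:,:,::-1])
for th in [73.7,66,58,50,42,34,27,22,20,18]:
    t=np.radians(th);r=.14
    print(th,round(r*np.cos(t)-.012*np.sin(t)-.011,4),round(.031+r*np.sin(t)+.012*np.cos(t),4))
E
```

```text
time: 10.05
position: [0.5159, -0.2731, 0.2603]
orientation: [2.534, 1.568, 2.677]
wrist_force: [-0.6, 0.7, -0.4]
grip_width: 0.0004
t 10.05 pos [ 0.5159 -0.2731  0.2603] F [-0.6  0.7 -0.4] w 0.0004 shift [0.0914 0.0174 0.0049]
tool y heading 98.18
turn -0.0039
73.7 0.0168 0.1687
66 0.035 0.1638
58 0.053 0.1561
50 0.0698 0.146
42 0.085 0.1336
34 0.0984 0.1192
27 0.1083 0.1053
22 0.1143 0.0946
20 0.1165 0.0902
18 0.1184 0.0857
```

View pics/wrist6.png

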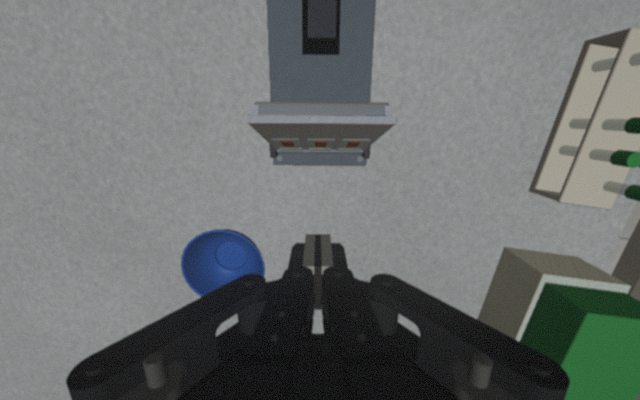

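View pics/scene6.png

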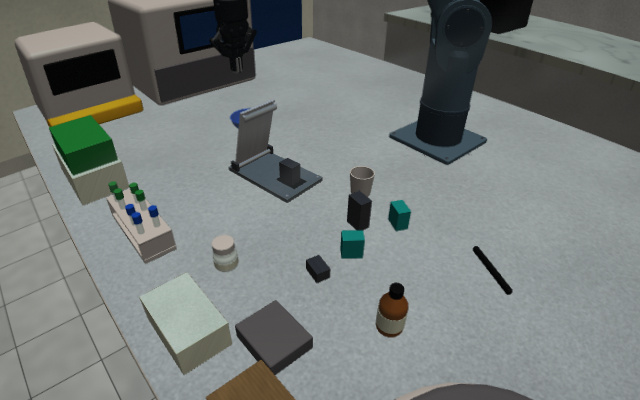

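Behind the board now: the board's top edge is at (320,115) in the wrist view, slides at (320,143), closed fingers at (318,250), clear and centred.

```bash
python3 -m handwheel '[[0.02,0,0.004,0],[0.05,0,0.004,0],[0.075,0.005,0.004,0],[0.091,0.017,0.004,0],[0.091,0.025,0.004,0],[0.091,0.035,0.004,0],[0.091,0.044,0.004,0],[0.091,0.049,0.004,0]]'
cat > p.py <<'E'
from h import *
u=np.array([-.146,.989,0]);h=np.array([.4946,-.0959,0])-.141*u
from bench import telemetry
s=telemetry.read_state();d=s["position"]-h
print("y",round(d@u,4),"z",round(d[2],4),"F along u",round(s["wrist_force"]@u,2),"Fz",round(s["wrist_force"][2],2),"Fx",round(s["wrist_force"][0],2),"t",s["time"])
E
python3 p.py
```

```text
time: 10.95
position: [0.5142, -0.2217, 0.172]
orientation: [-0.437, 1.569, -0.29]
wrist_force: [0.6, 0.3, -0.4]
grip_width: 0.0002
y 0.0136 z 0.172 F along u 0.25 Fz -0.43 Fx 0.62 t 10.95
```

```bash
python3 -m handwheel '[[0.004,0.006,0,0],[0.006,0.013,0,0],[0.008,0.021,0,0],[0.012,0.030,0,0],[0.016,0.039,0,0],[0.021,0.048,0,0],[0.026,0.056,0,0],[0.026,0.056,0,0]]'; python3 p.py
python3 - <<'E'
from h import *
from bench import viewer
for n in ["scene","side"]:
    c=viewer.capture(n);pickle.dump(c,open(f"pics/{n}7.pkl","wb")); 
crop(ld("scene7"),220,60,340,200,4,"pics/s7.png")
E
```

```text
time: 11.75
position: [0.5042, -0.1655, 0.1436]
orientation: [2.508, 1.567, 2.656]
wrist_force: [-0.1, 0.0, -0.2]
grip_width: -0.0
y 0.0707 z 0.1436 F along u 0.06 Fz -0.23 Fx -0.14 t 11.75
```

View pics/s7.png

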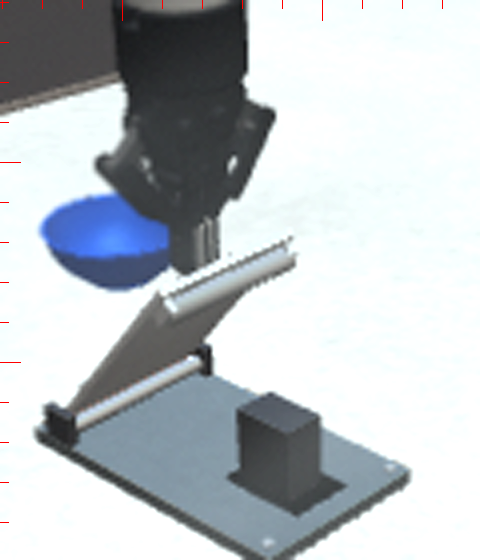

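The board followed to about 50°, fingertips on the bare end at crop (195,265). Continuing.

```bash
python3 -m handwheel '[[0.005,0.007,0,0],[0.01,0.0143,0,0],[0.017,0.021,0,0],[0.0244,0.0277,0,0],[0.031,0.033,0,0],[0.0383,0.0376,0,0],[0.044,0.041,0,0],[0.044,0.041,0,0]]'; python3 p.py
```

```text
time: 12.65
position: [0.499, -0.1259, 0.0998]
orientation: [2.41, 1.569, 2.557]
wrist_force: [-0.1, 1.5, -0.5]
grip_width: 0.0001
y 0.1106 z 0.0998 F along u 1.47 Fz -0.47 Fx -0.06 t 12.65
```

```bash
python3 -m handwheel '[[0.003,0.002,0,0],[0.006,0.004,0,0],[0.008,0.005,0,0],[0.008,0.005,0,0]]'; python3 p.py; python3 -m handwheel '[[0.001,0,0,0],[0.002,0,0,0],[0.002,0,0,0]]'; python3 p.py
```

```text
time: 13.05
position: [0.4988, -0.122, 0.0926]
orientation: [2.129, 1.571, 2.274]
wrist_force: [0.3, -0.5, 0.2]
grip_width: -0.0003
y 0.1145 z 0.0926 F along u -0.54 Fz 0.18 Fx 0.27 t 13.05
time: 13.35
position: [0.499, -0.1219, 0.0908]
orientation: [0.648, 1.57, 0.793]
wrist_force: [0.2, 0.5, 1.2]
grip_width: -0.0002
y 0.1146 z 0.0908 F along u 0.44 Fz 1.21 Fx 0.25 t 13.35
```

```bash
for i in 1 2; do python3 -m handwheel '[[0.001,0,0,0],[0.002,0,0,0],[0.002,0,0,0]]' >/dev/null; python3 p.py; done
python3 - <<'E'
from h import *
from bench import viewer
c=viewer.capture("scene");pickle.dump(c,open("pics/scene8.pkl","wb")); 
crop(c,220,60,340,200,4,"pics/s8.png")
E
```

```text
y 0.1144 z 0.0887 F along u 0.15 Fz 0.94 Fx 0.24 t 13.65
y 0.1145 z 0.0873 F along u 1.16 Fz 8.43 Fx -2.69 t 13.95
```

View pics/s8.png

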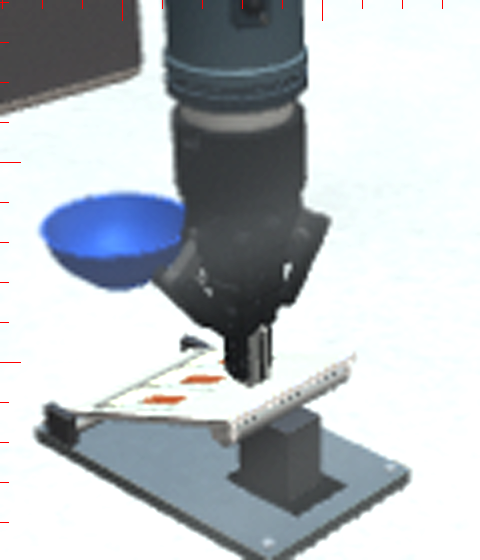

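```bash
python3 -m handwheel '[[0.0005,0,0,0],[0.001,0,0,0],[0.001,0,0,0]]' >/dev/null; python3 p.py;python3 -m handwheel '[[0.0005,0,0,0],[0.001,0,0,0],[0.001,0,0,0]]' >/dev/null; python3 p.py
```

```text
y 0.1146 z 0.087 F along u 1.56 Fz 17.88 Fx -3.94 t 14.3
y 0.1146 z 0.0868 F along u 2.34 Fz 26.71 Fx -8.47 t 14.6
```

The force climbs to 27 N with only 0.5 mm of travel, so the bar is seated on the block. Retreating straight up.

```bash
python3 -m handwheel '[[-0.003,0,0,0],[-0.01,0,0,0],[-0.03,0,0,0],[-0.06,0,0,0],[-0.1,0,0,0],[-0.14,0,0,0],[-0.18,0,0,0],[-0.2,0,0,0]]'; python3 -m handwheel '[[0,-0.04,0,0],[0,-0.08,0,0],[0,-0.12,0,0],[0,-0.12,0,0]]'
python3 - <<'E'
from h import *
from bench import viewer
for n in ["scene","side"]:
    c=viewer.capture(n);pickle.dump(c,open(f"pics/{n}9.pkl","wb"));
crop(ld("scene9"),220,90,330,205,5,"pics/s9.png")
crop(ld("side9"),295,85,410,200,5,"pics/d9.png")
E
```

```text
time: 15.4
position: [0.5, -0.1221, 0.2882]
orientation: [-0.415, 1.567, -0.27]
wrist_force: [0.5, -0.6, -0.9]
grip_width: 0.0
time: 15.8
position: [0.5151, -0.2478, 0.2841]
orientation: [-2.085, 1.568, -1.949]
wrist_force: [-0.3, -0.1, 0.5]
grip_width: 0.0002
```

View pics/s9.png

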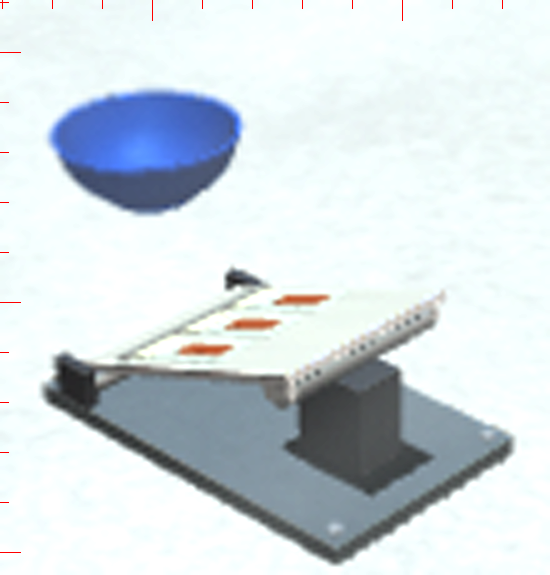

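View pics/d9.png

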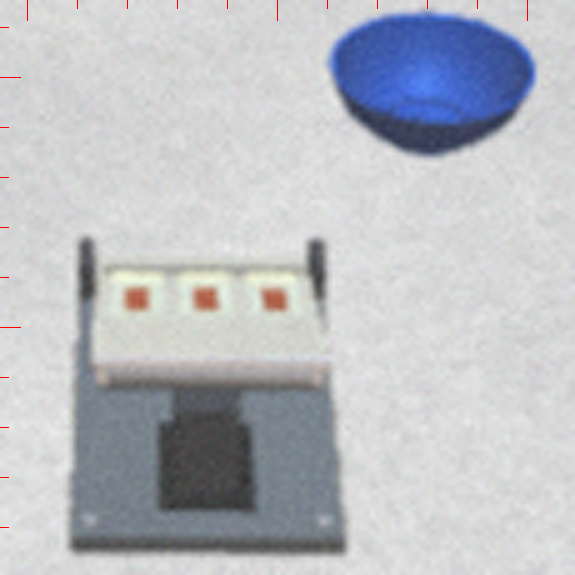

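```bash
python3 - <<'E'
from h import *
S,D=ld("scene9"),ld("side9")
f=lambda P,o,k:np.array(P,float)/k+np.array(o)-.5
X=tri(S,f([(287,379),(443,294)],(220,90),5),D,f([(92,363),(329,363)],(295,85),5));print(X.round(4))
u=np.array([-.146,.989,0]);v=np.array([.989,.146,0]);h=np.array([.4946,-.0959,.02])-.141*u
for th in [.3,.347,.40]:
    e=h+u*(.165*np.cos(th)-.012*np.sin(th))+np.array([0,0,.165*np.sin(th)+.012*np.cos(th)])
    P=np.array([e+.055*v,e-.055*v]);print(th,P[:,2].round(4)[0],"scene",((proj(S,P)-[220,90]+.5)*5).round(0).tolist(),"side",((proj(D,P)-[295,85]+.5)*5).round(0).tolist())
# pixel motion block before/after and between two views in time
a=ld("side5")["color"][150:187,325:350].astype(int);b=D["color"][165:187,325:350]
print(abs(a[15:]-b).mean())
E
```

```text
[[ 5.469e-01 -7.740e-02  8.480e-02  5.000e-04]
 [ 4.397e-01 -9.260e-02  8.470e-02  3.000e-04]]
0.3 0.0802 scene [[291.0, 390.0], [447.0, 302.0]] side [[91.0, 373.0], [331.0, 373.0]]
0.347 0.0874 scene [[285.0, 375.0], [442.0, 287.0]] side [[91.0, 357.0], [332.0, 357.0]]
0.4 0.0953 scene [[279.0, 357.0], [437.0, 271.0]] side [[91.0, 338.0], [332.0, 338.0]]
2.5721212121212123
```

```bash
python3 -m handwheel '[[0,0,0,0],[0,0,0,0]]' | head -2; python3 - <<'E'
from h import *
from bench import viewer,hand_in
c=viewer.capture("scene")
print(abs(c["color"][140:200,225:330].astype(int)-ld("scene9")["color"][140:200,225:330]).mean())
print(hand_in())
E
```

```text
time: 16.1
position: [0.5163, -0.2393, 0.2849]
0.4657142857142857
the job is handed in; nothing more can be done
None
```

I handed the job in at about 16 s, with the middle block standing on the pad and the board's bar pushed down onto it. The hand-in reports no verdict, so this rests on my own checks.

- **Block choice:** I took the grey block at scene pixel (402,242), whose height I measured at about 50 mm. The other two grey ones came out at about 23 and 74 mm.
- **Block position:** After release it stood upright about 3 mm from the pad centre in both views. It had not visibly moved after the board came down.
- **Bar on the block:** When I pressed the board down, the force rose from about 1 N to 27 N over about 2 mm of travel. That indicates the bar is seated. I could not measure the contact force after letting go.
- **Tilt:** The camera reading is about 0.33 rad, slightly under the expected 0.347. It is within the 0.30–0.40 limits, and my camera heights had been reading a millimetre or two low.
- **At rest:** The last two pictures, about 0.3 s apart, were practically the same. The gripper was clear, about 20 cm above the board.

One move went 7 cm off sideways on the way to the block because I mistyped an axis. It happened in free space at 17 cm height, and I corrected it without touching anything.

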